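Free the seized clamp knob and reset the length stop

TASK

The rusty clamp under the black wing knob on the sliding length stop has seized. Rock the knob back and forth in small arcs, feeling for the load and never forcing it so hard that its thin neck twists off, until it breaks free, and unscrew it anticlockwise to open the clamp. Then slide the stop gently along its rail until it holds the steel gauge block snugly against the datum jaw, and turn the knob clockwise again to lock the stop there.

Things in the scene. Friction and masses are not known exactly. Their poses are not given: they have to be found in the camera images.
- wing_centre (a point): Middle of the black wing knob on top of the grey clamp housing. The wing is a bar 50 mm long (its own x), 14 mm thick (its own y: grip across this) and 24 mm high, 12 mm above and below this point; the housing's top (34 x 54 mm) lies 26 mm below this point, screw heads 4 mm higher. The knob turns about the vertical axis through this point and travels with the stop along the rail.
- clamp_screw (a joint): Angle (rad) of the rusty screw under the wing, growing anticlockwise from above; 0: wing across the rail. About 0 as found. Grips the rail below 0.45 (count it locked below 0.25; it ends near -0.4), open above 0.8, ends at 1.4. Seized, it yields under up to 0.4 N m for 0.12 to 0.38 rad either side of 0, each swing differently, then stops dead; pushing on, or again the same way, does not help.
- neck (a joint): Elastic wind-up (rad) of the thin neck between screw and wing: wing angle less screw angle, 8 N m per rad; it shears at 0.125 either way (1.0 N m). Each swing to the dead stop (0.5 to 0.6 N m), then to the one on the other side, grinds rust away; after 4 to 7 swings anticlockwise is free beyond 0.4. Free, the screw takes at most 0.25 N m to turn.
- fixture_carriage: Grey clamp housing with a steel stop blade, riding on the rail carriage. Origin on the bed's top at the middle of the rail, 20 mm to +y of the knob's axis; axes as datum_face. It slides along the rail (1 to 2 N of drag) only while the clamp is open; 60 mm of travel in all, towards -y of datum_face to the gauge block.
- stop_face (a point): Centre of the stop blade's working face, which looks towards the gauge block (to -y of datum_face).
- datum_face (a point): Centre of the working face of the fixed steel datum jaw (64 mm wide, 26 mm high) at one end of the aluminium bed (124 x 290 x 12 mm, lying on the worktop). Its y axis runs along the rail from this face towards the stop blade, z is up. The gauge block is 75 mm long, so the stop is set when stop_face lies 75 mm from here along y.
- gauge_block: Steel 25-50-75 mm gauge block with holes, 0.68 kg, lying loose on the bed between datum jaw and stop blade, its 75 mm length along the rail, up to 3 mm short of the jaw. Origin at the centre of its underside. It takes about 3 to 5 N to push it along the bed.

How it is judged:
By the outcome, as a careful person would: the job done as asked, in the order asked, and still so for the second after the job is handed in, with the robot touching nothing.
It also fails if it takes over 67 s, if anything falls off the work surface, if the arm or the gripper's body presses on something with over 40 N, if the wrist force passes 120 N, or if a joint passes its speed limit or range.

ROBOT

A 7-joint arm with a two-finger parallel gripper is mounted at the origin on a cart in front of the work surface, level with it; the furniture and walls round the work are solid. World frame = base frame: x ahead of the robot, y to its left, z up, the work surface at z = 0. Lengths are in mm, angles in rad, forces in N, time in s.
With the tool pointing down it reaches from about 350 to 900 mm from the base axis. Payload 7.2 kg.
Tool frame: the origin (TCP) lies between the finger pads; the fingertips stand 19 mm ahead of it and the grasp point (between the pads) is the TCP; z points along the fingers, y is the line along which they close (so a half turn about z gives the same grasp; the last joint's range is limited). The gripper opens to 85 mm and grips with 20 to 120 N. Pads are 22 mm wide; open, the fingers measure 114 mm over their backs; the gripper's body (76 mm by 85 mm) begins 54 mm behind the grasp point. The pads swing forward as they close: fully open they stand 13 mm farther back than shut.
Start: joints at [-0.068, 0.411, -0.013, 1.596, 0.006, 1.134, -0.082], TCP at [625.002, -0.011, 250.297] pointing down, gripper open.
Joint ranges: [-2.95, 2.95], [-0.29, 1.99], [-1.47, 1.44], [0.14, 2.54], [-1.03, 4.17], [0.13, 1.85], [-2.86, 2.86]. Speed limits (rad/s): [2.39, 2.39, 3.01, 3.01, 3.14, 3.14, 3.14].

INTERFACE

Orientations are given as a 3x3 rotation matrix whose columns are the frame's x, y, z axes.
In Python, from bench import * gives the robot as it stands.
- The arm moves only by the tool arm_command, never from a script. Its argument "deltas" is a list of rows, each a list of 3 entries, a list of its own where there are three numbers: the closure, from 0 (fully open) to 1 (shut), then the shift along the tool's x, y, z as a fraction of full scale, then the turn about the tool's z as a fraction of full scale. A call has exactly 10 rows; each row shifts and turns the commanded pose from where the row before left it, along the tool's axes as they then stand; what a row does not reach is not made up. Full scale, the value 1, is 3 cm for a shift and 0.12 rad for a turn. A row lasts 1/8 s, in which the tool goes at most 62.5 mm and 10.7 degrees, less where a joint would pass 70% of its speed; a pose out of reach is approached as far as the arm can. A call with a number of a shift or a turn outside -1 to 1 is refused whole. A call with a gripper value outside its range is refused whole. The fingers move at their own pace and stop on an object; the grip force is fixed at half the most. Time passes only in rows, so rows that do not move let the fingers close, or fill a call up. It gives the time, the measured TCP pose, the force, the opening and the grip force at its end, in the units of the state.
- read_state(): the state, without advancing time (a new reading comes with each control period).
- grab_frame(name): name is "scene" or "side" or "wrist"; returns a dict with "img" (384x512x3 uint8, red, green, blue), "fx", "fy", "cx", "cy" (pixels), "D" ([k1, k2, p1, p2, k3] as OpenCV has them; the pictures are not rectified), "R" (3x3) and "t" (3): a world point X has camera coordinates R X + t. Camera axes: x right, y down, z forward; pixel columns grow to the right and rows downward; lengths in mm; the calibration is good to about 2 mm. A picture is of the moment at which its call begins. There is no depth.
- job_done(): hands the job in; it is judged then, once.
The state is a dict: "t": time; "q": joint angles; "qd": joint speeds; "effort": joint torques, N m; "tcp_pos": TCP position; "orientation": TCP orientation; "contact_force": force on the tool from outside, world axes, zero at the start; "wrist_torque": the same for the moment, N m; "grip_width": finger opening in mm; "gripper_force": force on a finger pad.
Only numpy, scipy, OpenCV 4.12 (cv2) and the standard library are available. Lean on these libraries where they do the work, as an engineer would, in place of code of your own. Each camera call takes 0.05 s, during which the arm holds its last target. There are 200 camera calls.

## Working session

There is one attempt and no reset: what is moved stays moved. The work goes in short steps, Python scripts to look and compute and a tool call to move; the robot and the scene stay as the last step left them, time stands still between calls to the robot, and variables do not carry over. Pictures are saved under pics/ and viewed, at most 10 in all, crops included, and the job is handed in when it is done.

Besides the shell and the picture viewer there is one more tool, called by a JSON object that holds its "name" and its "arguments". arm_command: Moves the arm, as the interface text tells. Its arguments: {"type":"object","properties":{"deltas":{"type":"array"}},"required":["deltas"]}

```bash
mkdir -p pics; ls; python3 - <<'E'
from bench import *
import cv2,numpy as np
s=read_state();print(s)
ims=[]
for n in("scene","side","wrist"):
    f=grab_frame(n);cv2.imwrite(f"pics/{n}0.png",f["img"][:,:,::-1]);print(n,f["fx"],f["cx"],f["cy"],f["D"],np.round(f["R"],3).tolist(),f["t"])
E
```

```text
pics
{'t': 0.0, 'q': array([-0.06818399,  0.41191104, -0.01272696,  1.59703959,  0.0056257 ,
        1.13427454, -0.08221971]), 'qd': array([-0.00020609,  0.00064289, -0.00094637, -0.00104147,  0.00067904,
       -0.00055331,  0.00168195]), 'effort': array([-1.18789325e-03, -6.00636005e+01,  6.81361444e-01, -2.99419034e+01,
        1.37590774e-02,  1.04116063e-02,  2.51732433e-05]), 'tcp_pos': array([ 6.24545171e+02, -4.76633296e-02,  2.49447847e+02]), 'orientation': array([[-1.35782834e-05,  9.99998734e-01, -1.59139305e-03],
       [ 9.99999991e-01,  1.33710263e-05, -1.30246804e-04],
       [-1.30225361e-04, -1.59139481e-03, -9.99998725e-01]]), 'contact_force': array([-0.25950802,  0.4981066 ,  0.79011597]), 'wrist_torque': array([-0.0387502 ,  0.01306072, -0.04354714]), 'gripper_force': 0.0, 'grip_width': 85.61713945033542}
scene 473.5656031423758 264.3491864227626 191.37781842452802 [-0.04166496  0.          0.          0.          0.        ] [[-0.87, -0.493, 0.015], [-0.394, 0.675, -0.623], [0.298, -0.548, -0.782]] [438.43174632 279.58583752 743.44978852]
side 373.83242855337505 260.98442285990825 190.76748477815818 [-0.04079994  0.          0.          0.          0.        ] [[-0.927, -0.374, 0.022], [-0.246, 0.562, -0.79], [0.283, -0.738, -0.613]] [441.44543707 222.37926775 707.10846151]
wrist 290.54664278400406 251.93367162764372 192.3020486681595 [-0.03386955  0.          0.          0.          0.        ] [[1.0, -0.0, -0.003], [0.0, -0.966, 0.259], [-0.003, -0.259, -0.966]] [-624.58170229  -32.33181189  377.65105958]
```

```bash
python3 -c "
import cv2,numpy as np
a=cv2.imread('pics/scene0.png');b=cv2.imread('pics/wrist0.png')
cv2.imwrite('pics/a.png',cv2.resize(a,(800,600)));cv2.imwrite('pics/b.png',cv2.resize(b,(800,600)))"
```

```text
(no output)
```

View pics/a.png

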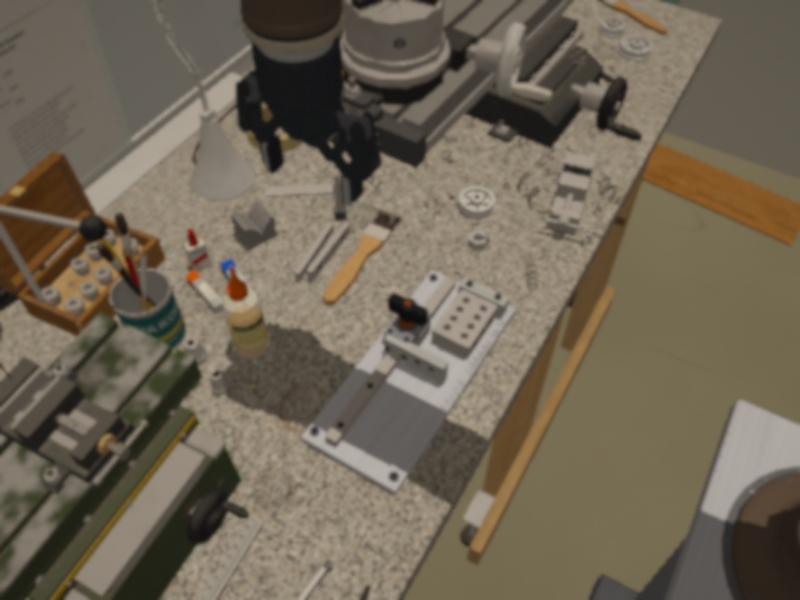

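View pics/b.png

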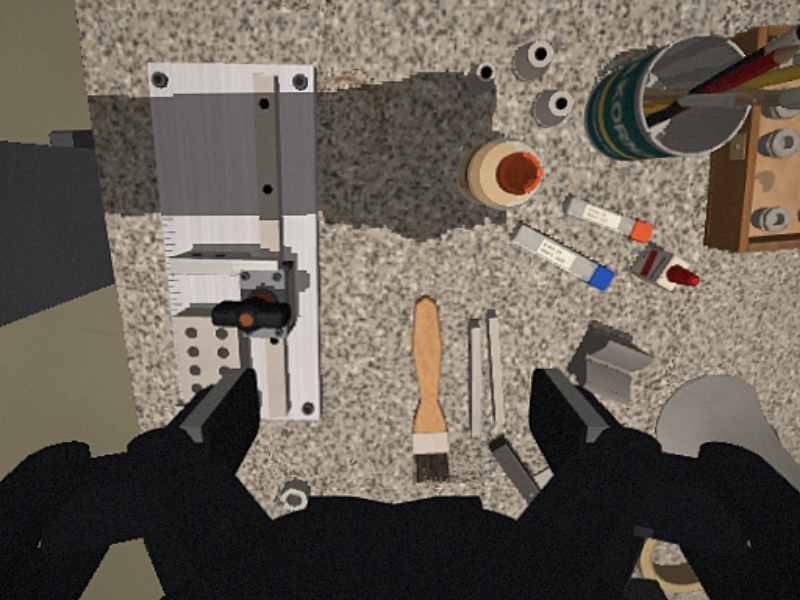

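The scene view shows the bed running roughly along world y, the black wing at about (408,308) of 800x600, and the gauge block beside it at (467,320). In the wrist view, the wing is at about (252,313), the bed corners are at (150,65), (313,65) and (320,418), and the block is at (205,350).

```bash
cat > h.py <<'E'
import cv2,numpy as np
from bench import *
def ray(f,px):
    K=np.array([[f["fx"],0,f["cx"]],[0,f["fy"],f["cy"]],[0,0,1.]])
    u=cv2.undistortPoints(np.array([[px]],float),K,np.array(f["D"]))[0,0]
    R=np.array(f["R"]);return -R.T@np.array(f["t"]),R.T@np.array([u[0],u[1],1])
def onz(f,px,z):
    c,d=ray(f,px);return c+d*(z-c[2])/d[2]
def tri(fs,pxs):
    A=np.zeros((3,3));b=np.zeros(3);L=[]
    for f,p in zip(fs,pxs):
        c,d=ray(f,p);d/=np.linalg.norm(d);M=np.eye(3)-np.outer(d,d);A+=M;b+=M@c;L.append((c,M))
    X=np.linalg.solve(A,b);return X,[np.linalg.norm(M@(X-c)) for c,M in L]
def save(f,n,box=None,s=1.5625):
    im=f["img"][:,:,::-1]
    if box: im=im[box[1]:box[3],box[0]:box[2]]
    cv2.imwrite(n,cv2.resize(im,None,fx=s,fy=s,interpolation=cv2.INTER_CUBIC))
E
python3 - <<'E'
from h import *
w=grab_frame("wrist");s=grab_frame("scene");k=.64
def p(x,y):return (x*k,y*k)
for n,q in dict(tl=(150,65),tr=(313,65),br=(320,418)).items(): print(n,onz(w,p(*q),12).round(1))
# wing ends, top
print(tri([w,s],[p(252,313),p(408,308)]))
for n,q in dict(L=(214,313),R=(291,313)).items(): print(n,onz(w,p(*q),75).round(1))
E
```

```text
tl [446.  148.8  12. ]
tr [566.1 147.2  12. ]
br [ 559.6 -137.7   12. ]
(array([526.50178039, -23.7855999 ,  72.48182767]), [np.float64(1.0851182355581617), np.float64(1.0851182355581694)])
L [501.7 -22.1  75. ]
R [554.8 -22.   75. ]
```

{"name": "arm_command", "arguments": {"deltas": [[0.4, [-0.19, -0.81, 0.6], 0], [0.4, [-0.19, -0.81, 0.6], 0], [0.4, [-0.19, -0.81, 0.6], 0], [0.4, [-0.19, -0.81, 0.6], 0], [0.4, [0, 0, 0], 1], [0.4, [0, 0, 0], 1], [0.4, [0, 0, 0], 1], [0.4, [0, 0, 0], 1], [0.4, [0, 0, 0], 1], [0.4, [0, 0, 0], 1]]}}

```text
t: 1.5
tcp_pos: [527.8, -22.8, 178.3]
orientation: [[0.662, 0.749, -0.0], [0.749, -0.662, 0.0], [0.0, -0.0, -1.0]]
contact_force: [0.4, 0.8, 0.0]
grip_width: 51.0
gripper_force: 0.0
```

{"name": "arm_command", "arguments": {"deltas": [[0.4, [0, 0, 0], 1], [0.4, [0, 0, 0], 1], [0.4, [0, 0, 0], 1], [0.4, [0, 0, 0], 1], [0.4, [0, 0, 0], 1], [0.4, [0, 0, 0], 1], [0.4, [0, 0, 0], 1], [0.4, [0, 0, 0], 0.28], [0.4, [0, 0, 0], 0], [0.4, [0, 0, 0], 0]]}}

```text
t: 2.75
tcp_pos: [527.8, -22.8, 178.3]
orientation: [[1.0, -0.021, 0.0], [-0.021, -1.0, 0.0], [0.0, -0.0, -1.0]]
contact_force: [-0.6, -0.2, 0.1]
grip_width: 51.1
gripper_force: 0.0
```

```bash
python3 - <<'E'
from h import *
w=grab_frame("wrist");s=grab_frame("side");st=read_state();print(st["t"],st["tcp_pos"],st["q"].round(2),st["orientation"].round(3).tolist(),st["contact_force"],st["wrist_torque"],st["grip_width"])
save(w,"pics/w1.png");save(s,"pics/s1.png",(120,120,400,320),2.8)
np.save("w1.npy",w,allow_pickle=True);np.save("s1.npy",s,allow_pickle=True)
E
```

```text
2.85 [527.79639802 -22.83665822 178.30827443] [-0.29  0.33  0.3   1.93 -0.12  0.9  -1.52] [[1.0, -0.022, 0.0], [-0.022, -1.0, 0.0], [0.0, -0.0, -1.0]] [-0.24906582 -0.0251655   0.31718933] [0.02703027 0.03525542 0.0212353 ] 51.27513975501512
```

View pics/w1.png

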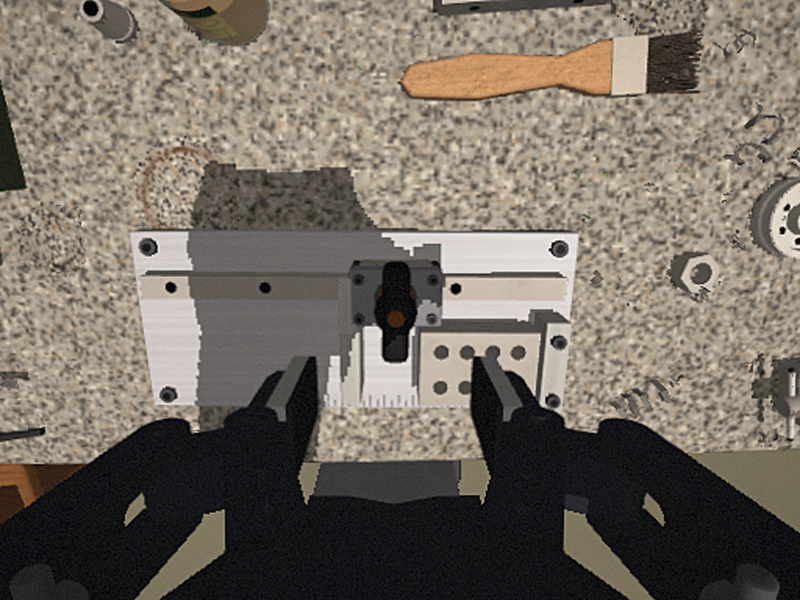

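View pics/s1.png

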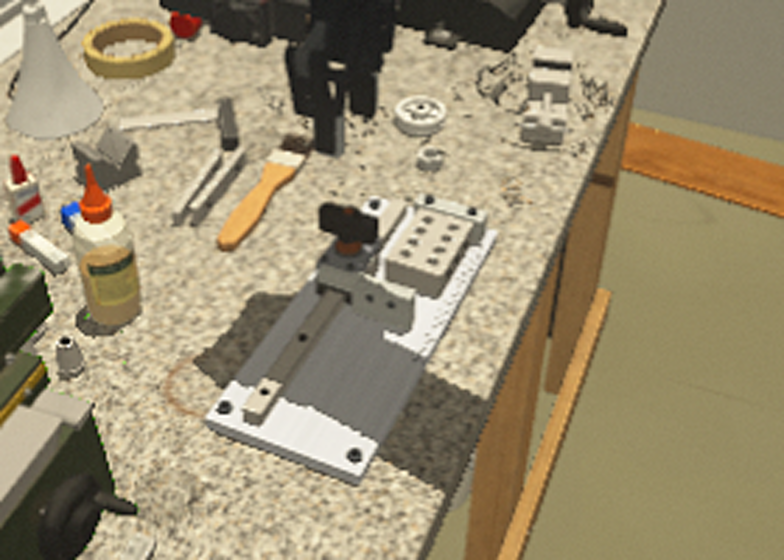

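The wrist view shows the wing running vertically from (397,262) to (395,362), aligned with the gripper. The bed edges are parallel to the image rows, the block is at (420–535,330–400), and the jaw is to its right. The side crop shows the wing centred at about (349,219).

```bash
python3 - <<'E'
from h import *
w=np.load("w1.npy",allow_pickle=True).item();s=np.load("s1.npy",allow_pickle=True).item();k=.64
def mask(f,seed,box):
    im=f["img"].astype(int);m=(im.max(2)<45).astype(np.uint8)
    M=np.zeros_like(m);M[box[1]:box[3],box[0]:box[2]]=m[box[1]:box[3],box[0]:box[2]]
    n,l,st,c=cv2.connectedComponentsWithStats(M);i=1+np.argmax(st[1:,4]);pts=np.argwhere(l==i)[:,::-1].astype(np.float32)
    return st[i],c[i],cv2.minAreaRect(pts)
a=mask(w,0,(int(375*k),int(255*k),int(418*k),int(370*k)));b=mask(s,0,(230,190,258,208));print(a,b)
print(tri([w,s],[a[2][0],b[2][0]]))
for z in(66,72,78):
    print(z,onz(w,(397*k,263*k),z).round(1),onz(w,(395*k,361*k),z).round(1))
    print(onz(w,(382*k,340*k),z).round(1),onz(w,(408*k,340*k),z).round(1))
# datum face, block, blade edges
for n,q,z in(("jawTop",(543,350),38),("blk-y",(533,380),37),("blk+y",(420,380),37),("blade",(362,370),40)):print(n,onz(w,(q[0]*k,q[1]*k),z).round(1))
E
```

```text
(array([ 240,  167,   27,   64, 1161], dtype=int32), array([252.83118002, 197.52368648]), ((253.0, 198.5), (63.0, 26.0), 90.0)) (array([234, 193,  21,  14, 176], dtype=int32), array([243.82386364, 200.00568182]), ((243.8352813720703, 200.2411651611328), (21.476118087768555, 11.605780601501465), 12.528807640075684))
(array([527.98337501, -22.61921361,  74.65545814]), [np.float64(0.037072003525506034), np.float64(0.03707200352555968)])
66 [551.1 -24.   66. ] [496.1 -21.8  66. ]
[508.6 -14.9  66. ] [508.3 -29.2  66. ]
72 [552.2 -24.   72. ] [498.6 -21.8  72. ]
[510.8 -15.1  72. ] [510.5 -29.   72. ]
78 [553.3 -23.9  78. ] [501.1 -21.9  78. ]
[513.  -15.4  78. ] [512.7 -28.9  78. ]
jawTop [ 489.6 -113.4   38. ]
blk-y [ 469.1 -108.7   37. ]
blk+y [470.7 -37.1  37. ]
blade [479.7  -1.1  40. ]
```

{"name": "arm_command", "arguments": {"deltas": [[0.4, [0, 0, 0.85], 0], [0.4, [0, 0, 0.85], 0], [0.4, [0, 0, 0.85], 0], [0.4, [0, 0, 0.55], 0], [0.4, [0, 0, 0.3], 0], [1, [0, 0, 0], 0], [1, [0, 0, 0], 0], [1, [0, 0, 0], 0], [1, [0, 0, 0], 0], [1, [0, 0, 0], 0]]}}

```text
t: 4.1
tcp_pos: [528.4, -23.4, 77.1]
orientation: [[1.0, -0.023, 0.002], [-0.023, -1.0, -0.0], [0.002, 0.0, -1.0]]
contact_force: [-1.1, -2.1, 6.2]
grip_width: 13.5
gripper_force: 60.0
```

```bash
cat > st.py <<'E'
from bench import *
import numpy as np
s=read_state();o=s["orientation"];print("t",s["t"],"pos",s["tcp_pos"].round(2),"tq",s["wrist_torque"].round(3),"F",s["contact_force"].round(1),"gw",round(s["grip_width"],1),"gf",round(float(s["gripper_force"]),1),"wing",round(float(np.arctan2(o[1,0],o[0,0])+0.022),4),"q7",round(s["q"][6],3),"eff7",round(s["effort"][6],3))
E
python3 st.py; python3 - <<'E'
from h import *
save(grab_frame("side"),"pics/s2.png",(120,120,400,320),2.8)
E
python3 st.py
```

```text
t 4.1 pos [528.36 -23.38  77.1 ] tq [-0.631  0.223 -0.062] F [-1.1 -2.1  6.2] gw 13.5 gf 60.0 wing -0.0014 q7 -1.467 eff7 0.061
t 4.15 pos [528.37 -23.39  77.11] tq [-0.635  0.235 -0.108] F [-0.8 -3.1  7.1] gw 12.9 gf 60.0 wing -0.0014 q7 -1.467 eff7 0.061
```

View pics/s2.png

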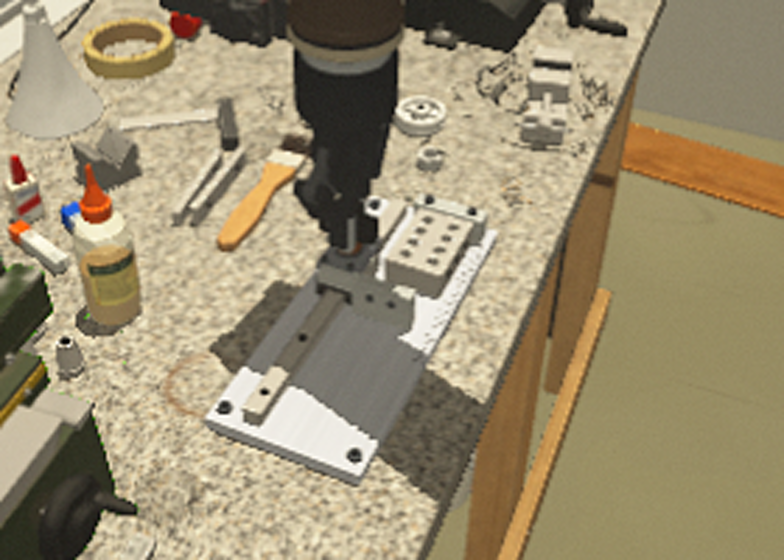

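The side view shows the fingers gripping the wing, clear of the blade. I'll start rocking.

{"name": "arm_command", "arguments": {"deltas": [[1, [0, 0, 0], -0.3], [1, [0, 0, 0], -0.3], [1, [0, 0, 0], -0.3], [1, [0, 0, 0], -0.3], [1, [0, 0, 0], 0], [1, [0, 0, 0], 0], [1, [0, 0, 0], 0], [1, [0, 0, 0], 0], [1, [0, 0, 0], 0], [1, [0, 0, 0], 0]]}}

```text
t: 5.4
tcp_pos: [528.4, -23.2, 77.1]
orientation: [[0.993, 0.12, 0.001], [0.12, -0.993, -0.0], [0.001, 0.0, -1.0]]
contact_force: [-0.9, -2.3, 5.8]
grip_width: 13.1
gripper_force: 60.1
```

```bash
python3 st.py
```

```text
t 5.4 pos [528.37 -23.22  77.08] tq [-0.391  0.24  -0.317] F [-0.9 -2.3  5.8] gw 13.1 gf 60.1 wing 0.142 q7 -1.35 eff7 0.308
```

{"name": "arm_command", "arguments": {"deltas": [[1, [0, 0, 0], -0.2], [1, [0, 0, 0], -0.2], [1, [0, 0, 0], -0.1], [1, [0, 0, 0], 0], [1, [0, 0, 0], 0], [1, [0, 0, 0], 0], [1, [0, 0, 0], 0], [1, [0, 0, 0], 0], [1, [0, 0, 0], 0], [1, [0, 0, 0], 0]]}}

```text
t: 6.65
tcp_pos: [528.4, -23.2, 77.1]
orientation: [[0.984, 0.179, 0.001], [0.179, -0.984, 0.0], [0.001, 0.0, -1.0]]
contact_force: [-0.6, -3.2, 5.7]
grip_width: 13.2
gripper_force: 60.3
```

```bash
python3 st.py
```

```text
t 6.65 pos [528.39 -23.18  77.08] tq [-0.396  0.289 -0.435] F [-0.6 -3.2  5.7] gw 13.2 gf 60.3 wing 0.2017 q7 -1.301 eff7 0.445
```

{"name": "arm_command", "arguments": {"deltas": [[1, [0, 0, 0], -0.1], [1, [0, 0, 0], -0.1], [1, [0, 0, 0], -0.1], [1, [0, 0, 0], 0], [1, [0, 0, 0], 0], [1, [0, 0, 0], 0], [1, [0, 0, 0], 0], [1, [0, 0, 0], 0], [1, [0, 0, 0], 0], [1, [0, 0, 0], 0]]}}

```text
t: 7.9
tcp_pos: [528.4, -23.1, 77.1]
orientation: [[0.977, 0.214, 0.001], [0.214, -0.977, 0.0], [0.001, 0.0, -1.0]]
contact_force: [-0.3, -2.1, 6.8]
grip_width: 13.2
gripper_force: 60.6
```

```bash
python3 st.py
```

```text
t 7.9 pos [528.39 -23.11  77.09] tq [-0.366  0.34  -0.634] F [-0.3 -2.1  6.8] gw 13.2 gf 60.6 wing 0.2372 q7 -1.272 eff7 0.64
```

{"name": "arm_command", "arguments": {"deltas": [[1, [0, 0, 0], 0.6], [1, [0, 0, 0], 0.6], [1, [0, 0, 0], 0.6], [1, [0, 0, 0], 0.6], [1, [0, 0, 0], 0.6], [1, [0, 0, 0], 0.4], [1, [0, 0, 0], 0.2], [1, [0, 0, 0], 0], [1, [0, 0, 0], 0], [1, [0, 0, 0], 0]]}}

```text
t: 9.15
tcp_pos: [528.4, -23.6, 77.1]
orientation: [[0.977, -0.213, 0.002], [-0.213, -0.977, -0.001], [0.002, 0.0, -1.0]]
contact_force: [-1.1, -3.6, 6.5]
grip_width: 13.2
gripper_force: 60.0
```

```bash
python3 st.py
```

```text
t 9.15 pos [528.38 -23.57  77.11] tq [-0.778  0.258  0.042] F [-1.1 -3.6  6.5] gw 13.2 gf 60.0 wing -0.1931 q7 -1.623 eff7 -0.086
```

{"name": "arm_command", "arguments": {"deltas": [[1, [0, 0, 0], 0.25], [1, [0, 0, 0], 0.25], [1, [0, 0, 0], 0.2], [1, [0, 0, 0], 0], [1, [0, 0, 0], 0], [1, [0, 0, 0], 0], [1, [0, 0, 0], 0], [1, [0, 0, 0], 0], [1, [0, 0, 0], 0], [1, [0, 0, 0], 0]]}}

```text
t: 10.4
tcp_pos: [528.4, -23.7, 77.1]
orientation: [[0.956, -0.295, 0.002], [-0.295, -0.956, -0.001], [0.002, 0.0, -1.0]]
contact_force: [-1.1, -4.2, 6.4]
grip_width: 13.4
gripper_force: 60.1
```

```bash
python3 st.py
```

```text
t 10.4 pos [528.36 -23.66  77.1 ] tq [-0.822  0.229  0.1  ] F [-1.1 -4.2  6.4] gw 13.4 gf 60.1 wing -0.2771 q7 -1.691 eff7 -0.095
```

{"name": "arm_command", "arguments": {"deltas": [[1, [0, 0, 0], 0.25], [1, [0, 0, 0], 0.25], [1, [0, 0, 0], 0.25], [1, [0, 0, 0], 0], [1, [0, 0, 0], 0], [1, [0, 0, 0], 0], [1, [0, 0, 0], 0], [1, [0, 0, 0], 0], [1, [0, 0, 0], 0], [1, [0, 0, 0], 0]]}}

```text
t: 11.65
tcp_pos: [528.3, -23.8, 77.1]
orientation: [[0.925, -0.379, 0.002], [-0.379, -0.925, -0.001], [0.002, 0.0, -1.0]]
contact_force: [-1.1, -5.3, 7.5]
grip_width: 13.6
gripper_force: 60.1
```

```bash
python3 st.py
```

```text
t 11.65 pos [528.33 -23.76  77.1 ] tq [-0.857  0.222  0.339] F [-1.1 -5.3  7.5] gw 13.6 gf 60.1 wing -0.3666 q7 -1.763 eff7 -0.339
```

{"name": "arm_command", "arguments": {"deltas": [[1, [0, 0, 0], 0.15], [1, [0, 0, 0], 0.15], [1, [0, 0, 0], 0.12], [1, [0, 0, 0], 0], [1, [0, 0, 0], 0], [1, [0, 0, 0], 0], [1, [0, 0, 0], 0], [1, [0, 0, 0], 0], [1, [0, 0, 0], 0], [1, [0, 0, 0], 0]]}}

```text
t: 12.9
tcp_pos: [528.3, -23.8, 77.1]
orientation: [[0.905, -0.425, 0.001], [-0.425, -0.905, -0.001], [0.002, 0.0, -1.0]]
contact_force: [-1.9, -4.4, 6.3]
grip_width: 13.0
gripper_force: 60.2
```

```bash
python3 st.py
```

```text
t 12.9 pos [528.29 -23.77  77.1 ] tq [-0.962  0.213  0.402] F [-1.9 -4.4  6.3] gw 13.0 gf 60.2 wing -0.4167 q7 -1.804 eff7 -0.436
```

{"name": "arm_command", "arguments": {"deltas": [[1, [0, 0, 0], 0.15], [1, [0, 0, 0], 0.15], [1, [0, 0, 0], 0.05], [1, [0, 0, 0], 0], [1, [0, 0, 0], 0], [1, [0, 0, 0], 0], [1, [0, 0, 0], 0], [1, [0, 0, 0], 0], [1, [0, 0, 0], 0], [1, [0, 0, 0], 0]]}}

```text
t: 14.15
tcp_pos: [528.2, -23.8, 77.1]
orientation: [[0.887, -0.462, 0.001], [-0.462, -0.887, -0.001], [0.002, 0.0, -1.0]]
contact_force: [-2.5, -4.8, 7.8]
grip_width: 13.2
gripper_force: 60.4
```

```bash
python3 st.py
```

```text
t 14.15 pos [528.23 -23.81  77.09] tq [-0.997  0.206  0.627] F [-2.5 -4.8  7.8] gw 13.2 gf 60.4 wing -0.4581 q7 -1.837 eff7 -0.668
```

{"name": "arm_command", "arguments": {"deltas": [[1, [0, 0, 0], -1], [1, [0, 0, 0], -1], [1, [0, 0, 0], -1], [1, [0, 0, 0], -1], [1, [0, 0, 0], -0.8], [1, [0, 0, 0], -0.4], [1, [0, 0, 0], -0.3], [1, [0, 0, 0], -0.3], [1, [0, 0, 0], 0], [1, [0, 0, 0], 0]]}}

```text
t: 15.4
tcp_pos: [528.3, -23.1, 77.1]
orientation: [[0.977, 0.213, 0.001], [0.213, -0.977, -0.0], [0.001, 0.0, -1.0]]
contact_force: [-1.6, -3.1, 6.4]
grip_width: 13.3
gripper_force: 60.1
```

```bash
python3 st.py
```

```text
t 15.4 pos [528.31 -23.11  77.08] tq [-0.445  0.318 -0.025] F [-1.6 -3.1  6.4] gw 13.3 gf 60.1 wing 0.2364 q7 -1.273 eff7 0.077
```

{"name": "arm_command", "arguments": {"deltas": [[1, [0, 0, 0], -0.2], [1, [0, 0, 0], -0.2], [1, [0, 0, 0], -0.2], [1, [0, 0, 0], -0.2], [1, [0, 0, 0], -0.1], [1, [0, 0, 0], 0], [1, [0, 0, 0], 0], [1, [0, 0, 0], 0], [1, [0, 0, 0], 0], [1, [0, 0, 0], 0]]}}

```text
t: 16.65
tcp_pos: [528.3, -23.0, 77.1]
orientation: [[0.949, 0.316, 0.001], [0.316, -0.949, 0.0], [0.001, 0.0, -1.0]]
contact_force: [-0.7, -1.5, 6.8]
grip_width: 13.1
gripper_force: 60.2
```

```bash
python3 st.py
```

```text
t 16.65 pos [528.33 -23.02  77.09] tq [-0.299  0.287 -0.288] F [-0.7 -1.5  6.8] gw 13.1 gf 60.2 wing 0.3437 q7 -1.185 eff7 0.333
```

{"name": "arm_command", "arguments": {"deltas": [[1, [0, 0, 0], -0.2], [1, [0, 0, 0], -0.2], [1, [0, 0, 0], -0.15], [1, [0, 0, 0], 0], [1, [0, 0, 0], 0], [1, [0, 0, 0], 0], [1, [0, 0, 0], 0], [1, [0, 0, 0], 0], [1, [0, 0, 0], 0], [1, [0, 0, 0], 0]]}}

```text
t: 17.9
tcp_pos: [528.3, -23.0, 77.1]
orientation: [[0.926, 0.378, 0.001], [0.378, -0.926, 0.0], [0.001, 0.0, -1.0]]
contact_force: [-0.7, -1.6, 6.2]
grip_width: 13.2
gripper_force: 60.3
```

```bash
python3 st.py
```

```text
t 17.9 pos [528.3  -22.96  77.09] tq [-0.262  0.359 -0.466] F [-0.7 -1.6  6.2] gw 13.2 gf 60.3 wing 0.4093 q7 -1.131 eff7 0.49
```

{"name": "arm_command", "arguments": {"deltas": [[1, [0, 0, 0], -0.2], [1, [0, 0, 0], -0.1], [1, [0, 0, 0], 0], [1, [0, 0, 0], 0], [1, [0, 0, 0], 0], [1, [0, 0, 0], 0], [1, [0, 0, 0], 0], [1, [0, 0, 0], 0], [1, [0, 0, 0], 0], [1, [0, 0, 0], 0]]}}

```text
t: 19.15
tcp_pos: [528.3, -22.9, 77.1]
orientation: [[0.912, 0.41, 0.001], [0.41, -0.912, 0.0], [0.001, 0.0, -1.0]]
contact_force: [-0.5, -1.2, 6.0]
grip_width: 13.3
gripper_force: 60.8
```

```bash
python3 st.py
```

```text
t 19.15 pos [528.29 -22.92  77.07] tq [-0.22   0.345 -0.695] F [-0.5 -1.2  6. ] gw 13.3 gf 60.8 wing 0.4449 q7 -1.102 eff7 0.686
```

{"name": "arm_command", "arguments": {"deltas": [[1, [0, 0, 0], 1], [1, [0, 0, 0], 1], [1, [0, 0, 0], 1], [1, [0, 0, 0], 1], [1, [0, 0, 0], 0.7], [1, [0, 0, 0], 0.4], [1, [0, 0, 0], 0.3], [1, [0, 0, 0], 0.3], [1, [0, 0, 0], 0], [1, [0, 0, 0], 0]]}}

```text
t: 20.4
tcp_pos: [528.4, -23.6, 77.1]
orientation: [[0.967, -0.256, 0.002], [-0.256, -0.967, -0.001], [0.002, 0.0, -1.0]]
contact_force: [-1.1, -4.9, 6.6]
grip_width: 13.2
gripper_force: 60.1
```

```bash
python3 st.py
```

```text
t 20.4 pos [528.35 -23.58  77.11] tq [-0.855  0.209  0.383] F [-1.1 -4.9  6.6] gw 13.2 gf 60.1 wing -0.2367 q7 -1.659 eff7 -0.382
```

{"name": "arm_command", "arguments": {"deltas": [[1, [0, 0, 0], 0.2], [1, [0, 0, 0], 0.15], [1, [0, 0, 0], 0.1], [1, [0, 0, 0], 0], [1, [0, 0, 0], 0], [1, [0, 0, 0], 0], [1, [0, 0, 0], 0], [1, [0, 0, 0], 0], [1, [0, 0, 0], 0], [1, [0, 0, 0], 0]]}}

```text
t: 21.65
tcp_pos: [528.3, -23.7, 77.1]
orientation: [[0.952, -0.307, 0.002], [-0.307, -0.952, -0.001], [0.002, 0.0, -1.0]]
contact_force: [-1.9, -4.3, 6.2]
grip_width: 13.1
gripper_force: 60.4
```

```bash
python3 st.py
```

```text
t 21.65 pos [528.33 -23.66  77.11] tq [-0.876  0.134  0.61 ] F [-1.9 -4.3  6.2] gw 13.1 gf 60.4 wing -0.2902 q7 -1.702 eff7 -0.636
```

{"name": "arm_command", "arguments": {"deltas": [[1, [0, 0, 0], -1], [1, [0, 0, 0], -1], [1, [0, 0, 0], -0.9], [1, [0, 0, 0], -0.6], [1, [0, 0, 0], -0.4], [1, [0, 0, 0], -0.3], [1, [0, 0, 0], -0.2], [1, [0, 0, 0], -0.1], [1, [0, 0, 0], 0], [1, [0, 0, 0], 0]]}}

```text
t: 22.9
tcp_pos: [528.4, -23.1, 77.1]
orientation: [[0.974, 0.224, 0.001], [0.224, -0.974, -0.0], [0.001, 0.0, -1.0]]
contact_force: [-0.3, -3.4, 6.0]
grip_width: 13.2
gripper_force: 60.1
```

```bash
python3 st.py
```

```text
t 22.9 pos [528.36 -23.09  77.12] tq [-0.45   0.277 -0.074] F [-0.3 -3.4  6. ] gw 13.2 gf 60.1 wing 0.2484 q7 -1.264 eff7 0.09
```

Step of 0.108.

{"name": "arm_command", "arguments": {"deltas": [[1, [0, 0, 0], -0.2], [1, [0, 0, 0], -0.2], [1, [0, 0, 0], -0.2], [1, [0, 0, 0], -0.2], [1, [0, 0, 0], -0.1], [1, [0, 0, 0], 0], [1, [0, 0, 0], 0], [1, [0, 0, 0], 0], [1, [0, 0, 0], 0], [1, [0, 0, 0], 0]]}}

```text
t: 24.15
tcp_pos: [528.3, -23.0, 77.1]
orientation: [[0.945, 0.328, 0.001], [0.328, -0.945, 0.0], [0.001, 0.0, -1.0]]
contact_force: [-1.9, -2.7, 6.2]
grip_width: 13.0
gripper_force: 60.1
```

```bash
python3 st.py
```

```text
t 24.15 pos [528.28 -22.98  77.09] tq [-0.328  0.259 -0.1  ] F [-1.9 -2.7  6.2] gw 13.0 gf 60.1 wing 0.3564 q7 -1.176 eff7 0.089
```

{"name": "arm_command", "arguments": {"deltas": [[1, [0, 0, 0], -0.2], [1, [0, 0, 0], -0.2], [1, [0, 0, 0], -0.2], [1, [0, 0, 0], -0.2], [1, [0, 0, 0], -0.1], [1, [0, 0, 0], 0], [1, [0, 0, 0], 0], [1, [0, 0, 0], 0], [1, [0, 0, 0], 0], [1, [0, 0, 0], 0]]}}

```text
t: 25.4
tcp_pos: [528.2, -22.9, 77.1]
orientation: [[0.904, 0.428, 0.001], [0.428, -0.904, 0.0], [0.001, 0.0, -1.0]]
contact_force: [-2.4, -2.8, 6.7]
grip_width: 13.5
gripper_force: 60.1
```

```bash
python3 st.py
```

```text
t 25.4 pos [528.25 -22.87  77.1 ] tq [-0.275  0.303 -0.105] F [-2.4 -2.8  6.7] gw 13.5 gf 60.1 wing 0.4645 q7 -1.087 eff7 0.095
```

Past 0.4 at 0.1 N m, so it has broken free. One more cautious step to confirm.

{"name": "arm_command", "arguments": {"deltas": [[1, [0, 0, 0], -0.2], [1, [0, 0, 0], -0.2], [1, [0, 0, 0], -0.2], [1, [0, 0, 0], -0.2], [1, [0, 0, 0], -0.1], [1, [0, 0, 0], 0], [1, [0, 0, 0], 0], [1, [0, 0, 0], 0], [1, [0, 0, 0], 0], [1, [0, 0, 0], 0]]}}

```text
t: 26.65
tcp_pos: [528.1, -22.8, 77.1]
orientation: [[0.852, 0.523, 0.001], [0.523, -0.852, 0.0], [0.001, 0.0, -1.0]]
contact_force: [-2.1, -1.5, 7.9]
grip_width: 13.5
gripper_force: 60.2
```

```bash
python3 st.py
```

```text
t 26.65 pos [528.11 -22.78  77.09] tq [-0.276  0.464 -0.183] F [-2.1 -1.5  7.9] gw 13.5 gf 60.2 wing 0.5724 q7 -0.998 eff7 0.17
```

{"name": "arm_command", "arguments": {"deltas": [[1, [0, 0, 0], -0.4], [1, [0, 0, 0], -0.5], [1, [0, 0, 0], -0.5], [1, [0, 0, 0], -0.5], [1, [0, 0, 0], -0.5], [1, [0, 0, 0], -0.5], [1, [0, 0, 0], -0.5], [1, [0, 0, 0], -0.5], [1, [0, 0, 0], -0.5], [1, [0, 0, 0], 0]]}}

```text
t: 27.9
tcp_pos: [527.6, -22.4, 77.1]
orientation: [[0.472, 0.882, -0.0], [0.882, -0.472, 0.001], [0.0, -0.0, -1.0]]
contact_force: [-2.3, 1.0, 9.0]
grip_width: 13.0
gripper_force: 60.4
```

```bash
python3 st.py; python3 - <<'E'
from h import *
save(grab_frame("scene"),"pics/c3.png",(200,150,380,290),4)
o=read_state()["orientation"];print((o.T@np.array([-.022*1,-1,0])).round(4))
E
```

```text
t 27.9 pos [527.6  -22.38  77.05] tq [-0.007  0.827 -0.118] F [-2.3  1.   9. ] gw 13.0 gf 60.4 wing 1.1015 q7 -0.561 eff7 0.457
[-8.918e-01  4.529e-01 -6.000e-04]
```

View pics/c3.png

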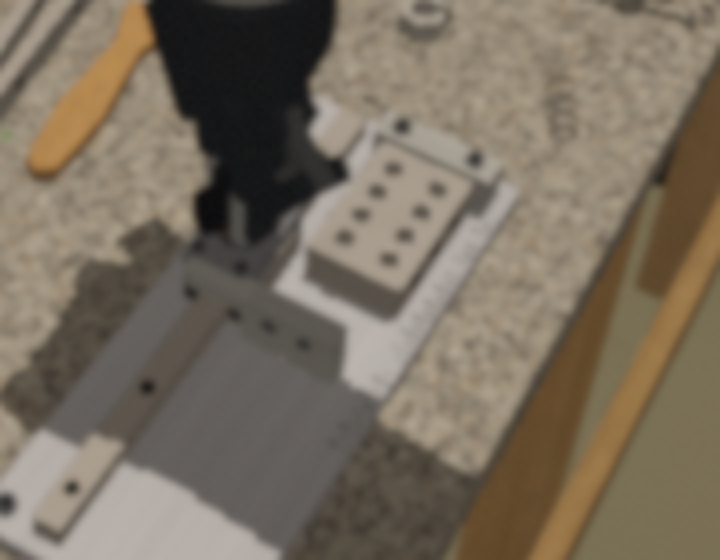

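The scene crop shows the clamp opened, the block free by the jaw, and a clear gap of about 35 mm between blade and block. I'll slide 25 mm first.

{"name": "arm_command", "arguments": {"deltas": [[1, [-0.093, 0.047, 0], 0], [1, [-0.093, 0.047, 0], 0], [1, [-0.093, 0.047, 0], 0], [1, [-0.093, 0.047, 0], 0], [1, [-0.093, 0.047, 0], 0], [1, [-0.093, 0.047, 0], 0], [1, [-0.093, 0.047, 0], 0], [1, [-0.093, 0.047, 0], 0], [1, [0, 0, 0], 0], [1, [0, 0, 0], 0]]}}

```text
t: 29.2
tcp_pos: [527.0, -47.6, 77.1]
orientation: [[0.473, 0.881, -0.0], [0.881, -0.473, 0.0], [0.0, -0.0, -1.0]]
contact_force: [-3.1, -0.5, 8.6]
grip_width: 13.1
gripper_force: 60.5
```

```bash
python3 st.py; python3 - <<'E'
from h import *
save(grab_frame("side"),"pics/s4.png",(200,170,320,260),6)
E
```

```text
t 29.2 pos [526.97 -47.61  77.07] tq [-0.084  0.744 -0.107] F [-3.1 -0.5  8.6] gw 13.1 gf 60.5 wing 1.1006 q7 -0.513 eff7 0.13
```

View pics/s4.png

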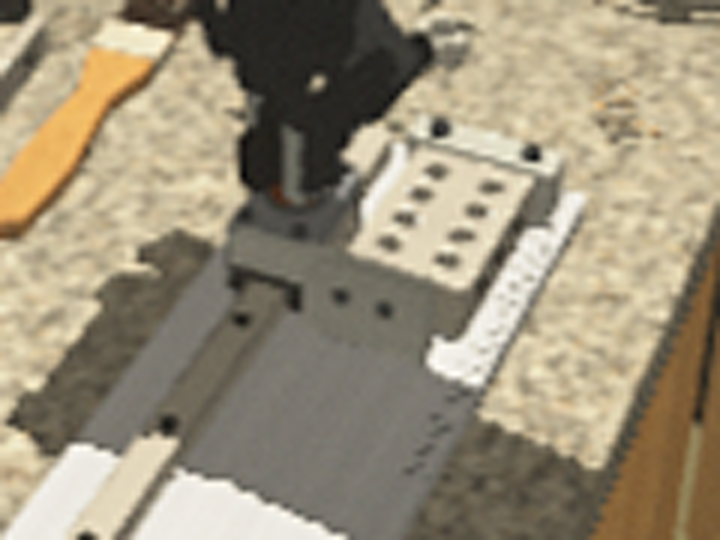

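The side crop shows the stop has moved with the gripper, and the blade is now close to the block. I'll go on in small steps.

{"name": "arm_command", "arguments": {"deltas": [[1, [-0.03, 0.015, 0], 0], [1, [-0.03, 0.015, 0], 0], [1, [-0.03, 0.015, 0], 0], [1, [-0.03, 0.015, 0], 0], [1, [-0.03, 0.015, 0], 0], [1, [0, 0, 0], 0], [1, [0, 0, 0], 0], [1, [0, 0, 0], 0], [1, [0, 0, 0], 0], [1, [0, 0, 0], 0]]}}

```text
t: 30.5
tcp_pos: [526.9, -52.2, 77.1]
orientation: [[0.472, 0.881, -0.0], [0.881, -0.472, 0.001], [0.0, -0.0, -1.0]]
contact_force: [-3.3, 0.9, 8.9]
grip_width: 13.3
gripper_force: 60.5
```

```bash
python3 st.py
```

```text
t 30.5 pos [526.86 -52.21  77.06] tq [ 0.149  0.852 -0.106] F [-3.3  0.9  8.9] gw 13.3 gf 60.5 wing 1.1009 q7 -0.503 eff7 0.132
```

{"name": "arm_command", "arguments": {"deltas": [[1, [-0.03, 0.015, 0], 0], [1, [-0.03, 0.015, 0], 0], [1, [-0.03, 0.015, 0], 0], [1, [0, 0, 0], 0], [1, [0, 0, 0], 0], [1, [0, 0, 0], 0], [1, [0, 0, 0], 0], [1, [0, 0, 0], 0], [1, [0, 0, 0], 0], [1, [0, 0, 0], 0]]}}

```text
t: 31.75
tcp_pos: [526.8, -55.3, 77.1]
orientation: [[0.472, 0.881, -0.0], [0.881, -0.472, 0.001], [0.0, -0.0, -1.0]]
contact_force: [-3.2, -0.1, 9.1]
grip_width: 12.9
gripper_force: 60.5
```

```bash
python3 st.py
```

```text
t 31.75 pos [526.77 -55.25  77.06] tq [ 0.204  0.889 -0.14 ] F [-3.2 -0.1  9.1] gw 12.9 gf 60.5 wing 1.1009 q7 -0.497 eff7 0.132
```

{"name": "arm_command", "arguments": {"deltas": [[1, [-0.03, 0.015, 0], 0], [1, [-0.03, 0.015, 0], 0], [1, [-0.03, 0.015, 0], 0], [1, [0, 0, 0], 0], [1, [0, 0, 0], 0], [1, [0, 0, 0], 0], [1, [0, 0, 0], 0], [1, [0, 0, 0], 0], [1, [0, 0, 0], 0], [1, [0, 0, 0], 0]]}}

```text
t: 33.0
tcp_pos: [526.7, -58.3, 77.1]
orientation: [[0.472, 0.881, -0.0], [0.881, -0.472, 0.001], [0.0, -0.0, -1.0]]
contact_force: [-3.7, 0.6, 8.8]
grip_width: 13.0
gripper_force: 60.5
```

```bash
python3 st.py;python3 - <<'E'
from h import *
save(grab_frame("side"),"pics/s5.png",(220,170,320,245),8)
E
```

```text
t 33.0 pos [526.69 -58.27  77.07] tq [ 0.175  0.839 -0.105] F [-3.7  0.6  8.8] gw 13.0 gf 60.5 wing 1.101 q7 -0.491 eff7 0.132
```

View pics/s5.png

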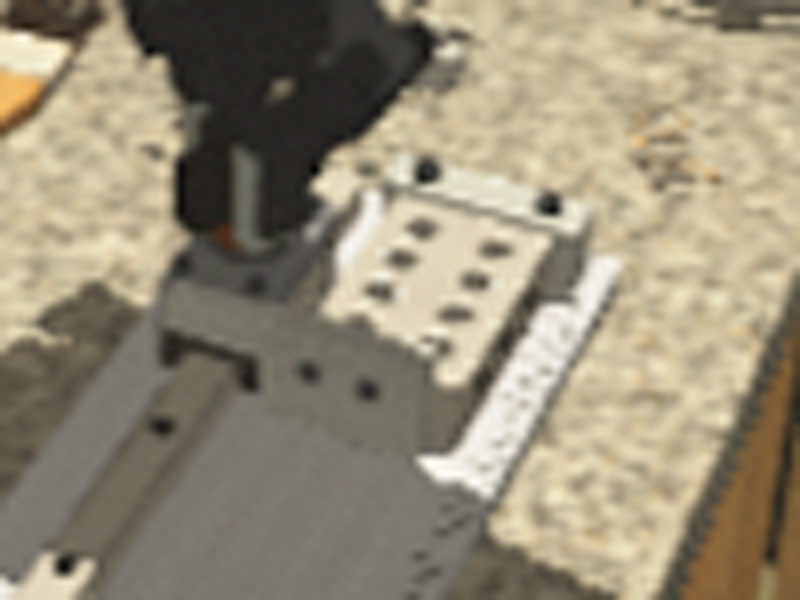

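The crop shows the blade nearly on the block, perhaps a small gap remaining; forces are still at the free-sliding level.

{"name": "arm_command", "arguments": {"deltas": [[1, [-0.02, 0.01, 0], 0], [1, [-0.02, 0.01, 0], 0], [1, [-0.02, 0.01, 0], 0], [1, [-0.02, 0.01, 0], 0], [1, [0, 0, 0], 0], [1, [0, 0, 0], 0], [1, [0, 0, 0], 0], [1, [0, 0, 0], 0], [1, [0, 0, 0], 0], [1, [0, 0, 0], 0]]}}

```text
t: 34.3
tcp_pos: [526.7, -59.6, 77.1]
orientation: [[0.471, 0.882, -0.0], [0.882, -0.471, 0.002], [0.002, -0.001, -1.0]]
contact_force: [-4.3, 5.4, 10.1]
grip_width: 13.0
gripper_force: 60.4
```

```bash
python3 st.py
```

```text
t 34.3 pos [526.65 -59.61  77.06] tq [ 0.907  0.884 -0.156] F [-4.3  5.4 10.1] gw 13.0 gf 60.4 wing 1.102 q7 -0.486 eff7 0.144
```

{"name": "arm_command", "arguments": {"deltas": [[1, [-0.02, 0.01, 0], 0], [1, [-0.02, 0.01, 0], 0], [1, [0, 0, 0], 0], [1, [0, 0, 0], 0], [1, [0, 0, 0], 0], [1, [0, 0, 0], 0], [1, [0, 0, 0], 0], [1, [0, 0, 0], 0], [1, [0, 0, 0], 0], [1, [0, 0, 0], 0]]}}

```text
t: 35.55
tcp_pos: [526.6, -60.9, 77.1]
orientation: [[0.471, 0.882, -0.0], [0.882, -0.471, 0.002], [0.002, -0.001, -1.0]]
contact_force: [-3.8, 3.7, 9.4]
grip_width: 12.6
gripper_force: 60.4
```

```bash
python3 st.py
```

```text
t 35.55 pos [526.63 -60.94  77.09] tq [ 0.926  0.884 -0.189] F [-3.8  3.7  9.4] gw 12.6 gf 60.4 wing 1.102 q7 -0.484 eff7 0.144
```

Block is sliding at constant force (torque x about 0.92). I'll continue.

{"name": "arm_command", "arguments": {"deltas": [[1, [-0.02, 0.01, 0], 0], [1, [-0.02, 0.01, 0], 0], [1, [0, 0, 0], 0], [1, [0, 0, 0], 0], [1, [0, 0, 0], 0], [1, [0, 0, 0], 0], [1, [0, 0, 0], 0], [1, [0, 0, 0], 0], [1, [0, 0, 0], 0], [1, [0, 0, 0], 0]]}}

```text
t: 36.8
tcp_pos: [526.6, -61.5, 77.1]
orientation: [[0.471, 0.882, -0.0], [0.882, -0.471, 0.003], [0.002, -0.001, -1.0]]
contact_force: [-3.6, 6.5, 9.7]
grip_width: 13.1
gripper_force: 60.4
```

```bash
python3 st.py
```

```text
t 36.8 pos [526.62 -61.51  77.06] tq [ 1.398  0.917 -0.142] F [-3.6  6.5  9.7] gw 13.1 gf 60.4 wing 1.1025 q7 -0.481 eff7 0.151
```

{"name": "arm_command", "arguments": {"deltas": [[1, [-0.02, 0.01, 0], 0], [1, [-0.02, 0.01, 0], 0], [1, [0, 0, 0], 0], [1, [0, 0, 0], 0], [1, [0, 0, 0], 0], [1, [0, 0, 0], 0], [1, [0, 0, 0], 0], [1, [0, 0, 0], 0], [1, [0, 0, 0], 0], [1, [0, 0, 0], 0]]}}

```text
t: 38.05
tcp_pos: [526.6, -61.6, 77.1]
orientation: [[0.47, 0.883, -0.0], [0.883, -0.47, 0.004], [0.003, -0.002, -1.0]]
contact_force: [-4.1, 10.3, 9.3]
grip_width: 12.8
gripper_force: 60.6
```

```bash
python3 st.py
```

```text
t 38.05 pos [526.6  -61.63  77.07] tq [ 2.172  0.905 -0.096] F [-4.1 10.3  9.3] gw 12.8 gf 60.6 wing 1.1035 q7 -0.478 eff7 0.161
```

Seated at about 10 N with no further travel. Lock.

{"name": "arm_command", "arguments": {"deltas": [[1, [0, 0, 0], 0.7], [1, [0, 0, 0], 0.8], [1, [0, 0, 0], 0.8], [1, [0, 0, 0], 0.8], [1, [0, 0, 0], 0.8], [1, [0, 0, 0], 0.8], [1, [0, 0, 0], 0.6], [1, [0, 0, 0], 0.4], [1, [0, 0, 0], 0], [1, [0, 0, 0], 0]]}}

```text
t: 39.3
tcp_pos: [527.2, -62.1, 77.1]
orientation: [[0.922, 0.387, 0.001], [0.387, -0.922, 0.003], [0.002, -0.003, -1.0]]
contact_force: [-1.8, 8.5, 7.7]
grip_width: 13.0
gripper_force: 60.2
```

```bash
python3 st.py
```

```text
t 39.3 pos [527.24 -62.15  77.07] tq [1.764 0.354 0.056] F [-1.8  8.5  7.7] gw 13.0 gf 60.2 wing 0.4197 q7 -1.043 eff7 -0.062
```

Force held. Continue to about 0.06.

{"name": "arm_command", "arguments": {"deltas": [[1, [0, 0, 0], 0.5], [1, [0, 0, 0], 0.5], [1, [0, 0, 0], 0.5], [1, [0, 0, 0], 0.5], [1, [0, 0, 0], 0.4], [1, [0, 0, 0], 0.3], [1, [0, 0, 0], 0.2], [1, [0, 0, 0], 0.1], [1, [0, 0, 0], 0], [1, [0, 0, 0], 0]]}}

```text
t: 40.55
tcp_pos: [527.3, -62.5, 77.1]
orientation: [[0.999, 0.038, 0.001], [0.038, -0.999, 0.003], [0.001, -0.003, -1.0]]
contact_force: [-0.9, 7.0, 7.1]
grip_width: 13.1
gripper_force: 60.2
```

```bash
python3 st.py
```

```text
t 40.55 pos [527.35 -62.53  77.08] tq [1.544 0.251 0.117] F [-0.9  7.   7.1] gw 13.1 gf 60.2 wing 0.0595 q7 -1.337 eff7 -0.084
```

{"name": "arm_command", "arguments": {"deltas": [[1, [0, 0, 0], 0.4], [1, [0, 0, 0], 0.4], [1, [0, 0, 0], 0.4], [1, [0, 0, 0], 0.4], [1, [0, 0, 0], 0.3], [1, [0, 0, 0], 0.3], [1, [0, 0, 0], 0.2], [1, [0, 0, 0], 0.1], [1, [0, 0, 0], 0], [1, [0, 0, 0], 0]]}}

```text
t: 41.8
tcp_pos: [527.4, -62.9, 77.1]
orientation: [[0.966, -0.259, 0.001], [-0.259, -0.966, 0.003], [0.0, -0.003, -1.0]]
contact_force: [-1.3, 6.0, 6.9]
grip_width: 12.9
gripper_force: 60.3
```

```bash
python3 st.py
```

```text
t 41.8 pos [527.36 -62.89  77.09] tq [1.299 0.214 0.307] F [-1.3  6.   6.9] gw 12.9 gf 60.3 wing -0.2401 q7 -1.58 eff7 -0.347
```

Torque is rising as it tightens; one more small step.

{"name": "arm_command", "arguments": {"deltas": [[1, [0, 0, 0], 0.1], [1, [0, 0, 0], 0.15], [1, [0, 0, 0], 0.15], [1, [0, 0, 0], 0.1], [1, [0, 0, 0], 0], [1, [0, 0, 0], 0], [1, [0, 0, 0], 0], [1, [0, 0, 0], 0], [1, [0, 0, 0], 0], [1, [0, 0, 0], 0]]}}

```text
t: 43.05
tcp_pos: [527.3, -62.9, 77.1]
orientation: [[0.949, -0.316, 0.001], [-0.316, -0.949, 0.003], [0.0, -0.003, -1.0]]
contact_force: [-2.1, 5.6, 8.4]
grip_width: 13.2
gripper_force: 60.6
```

```bash
python3 st.py
```

```text
t 43.05 pos [527.27 -62.93  77.07] tq [1.194 0.168 0.651] F [-2.1  5.6  8.4] gw 13.2 gf 60.6 wing -0.2992 q7 -1.628 eff7 -0.68
```

{"name": "arm_command", "arguments": {"deltas": [[1, [0, 0, 0], -0.4], [1, [0, 0, 0], -0.4], [1, [0, 0, 0], 0], [0.6, [0, 0, 0], 0], [0.5, [0, 0, 0], 0], [0.4, [0, 0, 0], 0], [0.4, [0, 0, 0], 0], [0.4, [0, 0, -0.3], 0], [0.4, [0, 0, -0.6], 0], [0.4, [0, 0, -0.8], 0]]}}

```text
t: 44.3
tcp_pos: [526.4, -65.7, 128.0]
orientation: [[0.974, -0.227, -0.001], [-0.227, -0.974, -0.0], [-0.001, 0.0, -1.0]]
contact_force: [-0.0, 0.0, -0.7]
grip_width: 51.3
gripper_force: 0.0
```

{"name": "arm_command", "arguments": {"deltas": [[0.4, [0, 0, -0.8], 0], [0.4, [0, 0, -0.8], 0], [0.4, [0, 0, -0.8], 0], [0.4, [0, 0, -0.5], 0], [0.4, [0, 0, 0], 0], [0.4, [0, 0, 0], 0], [0.4, [0, 0, 0], 0], [0.4, [0, 0, 0], 0], [0.4, [0, 0, 0], 0], [0.4, [0, 0, 0], 0]]}}

```text
t: 45.55
tcp_pos: [526.7, -65.6, 214.2]
orientation: [[0.974, -0.227, -0.0], [-0.227, -0.974, -0.0], [-0.0, 0.0, -1.0]]
contact_force: [0.1, -0.7, -0.3]
grip_width: 51.5
gripper_force: 0.0
```

```bash
python3 st.py;python3 - <<'E'
from h import *
save(grab_frame("wrist"),"pics/w6.png")
E
```

```text
t 45.55 pos [526.67 -65.61 214.19] tq [0.006 0.036 0.019] F [ 0.1 -0.7 -0.3] gw 51.5 gf 0.0 wing -0.2072 q7 -1.638 eff7 0.0
```

View pics/w6.png

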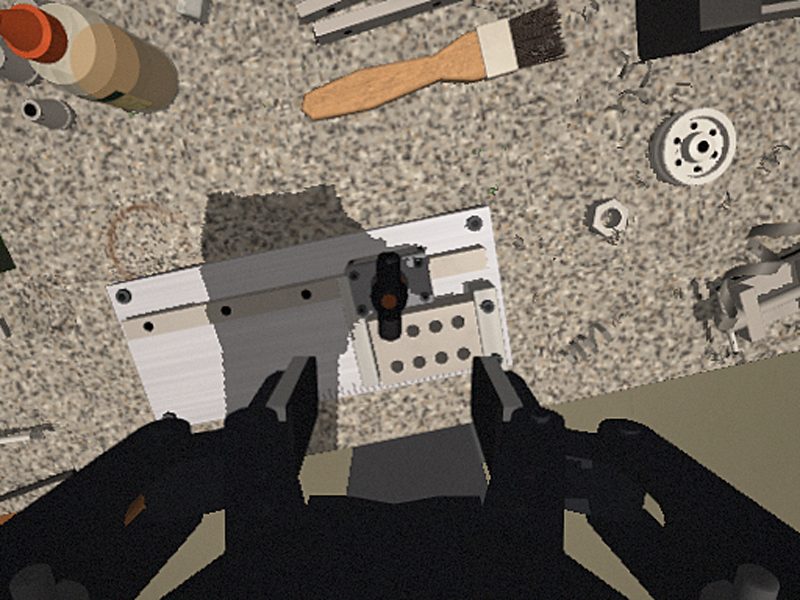

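The wrist view shows the block from x≈375 to 478, held between the blade (≈365,350) and the jaw (≈487,320) with no gap. The wing at (390,297) sits about -0.2 rad, turned to the locked side, and the gripper is clear.

```bash
python3 -c "
from bench import *
print(job_done())"
```

```text
the job is handed in; nothing more can be done
None
```

The clamp broke free after four swings, with the torque never read above 0.7 N m. I slid the stop up until the block was snug against the datum jaw, locked the knob, withdrew the gripper, and handed the job in at about 46 s.

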